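# Sweep the lid of the key station clear

## Task

Clear the closed lid of the plywood key station: with the fingertips, sweep the key ring, the carabiner and the orange entry fob over the lid's front edge (the side towards the robot) so that all three drop into the open box below. Only push them gently: do not pinch or pick up anything. Keep the lid shut, and leave the cactus pot, the wooden spoon rest and the sunglasses case where they are.

Things in the scene. Friction and masses are not known exactly. Their poses are not given: they have to be found in the camera images.
- station: Fixed key station of two stacked boxes of 12 mm plywood, 520 mm wide (y). Origin on the table below the middle of the lid's front edge; x points away from the robot, z up. Lower box: x -190 to +190 mm, rim 70 mm above the table, open in front of x = 0. The upper box stands on its rear half, x 0 to +190 mm, under a closed flat lid (no rim or handle), top 152 mm above the table.
- lid_edge (a point): Middle of the lid's front edge, at the height of the lid's top, 152 mm above the table; axes as the station's. The lid reaches 190 mm from here along +x and 260 mm to either side along y.
- tray (a point): Centre of the inner floor of the open front compartment 178 mm along x by 496 mm along y, 58 mm deep, this floor 12 mm above the table; axes as the station's.
- lid (a joint): Hinge of the lid along the station's far edge: 0 is closed, grows (rad) as the lid opens. It is held shut by the weight of the lid (0.6 kg) only.
- key_ring: Stainless key ring (bar 7 mm thick, 40 mm outside) with two short keys with red and black plastic heads 9 mm thick, lying flat on the lid; about 73 mm long along its x (ring to -x), within 37 mm of its origin; about 60 g. Origin: middle of its underside.
- carabiner: Aluminium carabiner of 8 mm bar with a blue locking sleeve 11 mm thick, lying flat on the lid; 64 mm long along its x, 37 mm wide; about 40 g. Origin: middle of its underside.
- entry_fob: Orange plastic entry fob with a white dot, lying flat on the lid; 36 (x) by 30 (y) by 12 mm high; about 30 g. Origin: middle of its underside.
- cactus_pot: White ceramic pot with a round green cactus, standing on one end of the lid; 68 mm across at the rim, 83 mm high in all, 350 g. Origin: middle of its underside.
- spoon_rest: Dark wooden spoon rest, a small tray 100 (x) by 50 (y) by 14 mm high, lying on the other end of the lid; origin: middle of its underside.
- sunglasses_case: Black plastic sunglasses case 150 (x) by 58 (y) by 40 mm high, lying at the -y end of the open front compartment; origin: middle of its underside.

How it is judged (in metres and radians):
At the end, for the whole second after the job is handed in: Key ring, carabiner and fob rest (under 30 mm/s) in the open front compartment, origins inside its walls and below its rim; lid shut (under 0.05 rad); cactus pot (tilt under 0.2 rad) and spoon rest within 15 mm, sunglasses case within 30 mm of where they were (x of key_ring in the frame of station between -0.185 and 0 m and y of key_ring in the frame of station between -0.255 and 0.255 m and z of key_ring in the frame of station between 0.005 and 0.07 m and linear speed of each of key_ring, carabiner, entry_fob below 0.03 m/s and x of carabiner in the frame of station between -0.185 and 0 m and y of carabiner in the frame of station between -0.255 and 0.255 m and z of carabiner in the frame of station between 0.005 and 0.07 m and x of entry_fob in the frame of station between -0.185 and 0 m and y of entry_fob in the frame of station between -0.255 and 0.255 m and z of entry_fob in the frame of station between 0.005 and 0.07 m and distance of each of cactus_pot, spoon_rest from where it was at the start of the episode below 0.015 m and distance of sunglasses_case from where it was at the start of the episode below 0.03 m and angle between cactus_pot's own z axis and vertical below 0.2 rad and value of joint lid below 0.05 rad); the robot touches nothing.
It fails at once if the key ring, carabiner or fob is lifted more than 30 mm above the lid (z of any of key_ring, carabiner, entry_fob in the frame of station above 0.182 m).
It fails at once if the key ring, carabiner or fob is pinched or pressed with more than 15 N (contact force between the fingers and key_ring above 15 N or contact force between the fingers and carabiner above 15 N or contact force between the fingers and entry_fob above 15 N).
It fails at once if the cactus pot or spoon rest is moved more than 15 mm, or the sunglasses case more than 30 mm (distance of any of cactus_pot, spoon_rest from where it was at the start of the episode above 0.015 m or distance of sunglasses_case from where it was at the start of the episode above 0.03 m).
It fails at once if the cactus pot is tipped (angle between cactus_pot's own z axis and vertical above 0.3 rad).
It fails at once if the lid is opened (value of joint lid above 0.1 rad).
It also fails if it takes over 58 s, if anything falls off the work surface, if the arm or the gripper's body presses on something with over 40 N, if the wrist force passes 120 N, or if a joint passes its speed limit or range.

## Robot

A 6-joint arm with a two-finger parallel gripper is mounted at the origin on the work surface. World frame = base frame: x ahead of the robot, y to its left, z up, the work surface at z = 0. Lengths are in mm, angles in rad, forces in N, time in s.
With the tool pointing down it reaches from about 400 to 925 mm from the base axis. Payload 3.4 kg.
Tool frame: the origin (TCP) lies between the finger pads; the fingertips stand 19 mm ahead of it and the grasp point (between the pads) is the TCP; z points along the fingers, y is the line along which they close (so a half turn about z gives the same grasp; the last joint's range is limited). The gripper opens to 85 mm and grips with 20 to 120 N. Pads are 22 mm wide; open, the fingers measure 114 mm over their backs; the gripper's body (76 mm by 85 mm) begins 54 mm behind the grasp point. The pads swing forward as they close: fully open they stand 13 mm farther back than shut.
Start: joints at [-1.302, 0.307, 1.506, -0, 1.328, -0.073], TCP at [193.249, -541.559, 250.305] pointing down, gripper open.
Joint ranges: [-3.12, 3.12], [-1.05, 2.28], [0.14, 2.33], [-1.42, 4.57], [0.1, 2.73], [-2.68, 2.68]. Speed limits (rad/s): [2.57, 2.57, 3.14, 3.14, 3.14, 3.14].

## Interface

Orientations are given as a unit quaternion [x, y, z, w].
In Python, from workcell import robot gives the robot as it stands.
- The arm moves only by the shell command python3 -m handwheel 'ROWS' [OPENING]. ROWS is JSON, a list of rows, each a list of 2 entries, a list of its own where there are three numbers: the shift along the tool's x, y, z scaled (see below), then the turn, a rotation vector about the tool's x, y, z scaled (see below). A call has 1 to 8 rows; each row shifts and turns the commanded pose from where the row before left it, along the tool's axes as they then stand; what a row does not reach is not made up. The controller multiplies each number of a shift by 0.02 m and each number of a turn by 5 degrees. A row lasts 1/12 s, in which the tool goes at most 41.7 mm and 7.16 degrees, less where a joint would pass 70% of its speed; a pose out of reach is approached as far as the arm can. A call with a number of a shift or a turn outside -1 to 1 is refused whole. A call with a gripper value outside its range is refused whole. OPENING is the gripper command: -1 is shut, 1 is fully open, values between are in proportion, set as the call begins (- or left out, the last holds). The fingers move at their own pace and stop on an object; the grip force is fixed at half the most. Time passes only in rows, so rows that do not move let the fingers close. It gives the time, the measured TCP pose, the force, the opening and the grip force at its end, in the units of the state.
- robot.sense(): the state, without advancing time (a new reading comes with each control period).
- robot.camera(name): name is "side" or "top" or "wrist"; returns (picture, depth): 480x640x3 uint8, blue, green, red; 480x640 float32, mm along the optical axis (not along the pixel's ray), 0 where there is no reading.
- robot.get_calibration(name): a dict with "intrinsics" (3x3 intrinsics, pixels), "xyz" and "rotation" of the camera in the world. Camera axes: x right, y up, looking along -z (the intrinsics and any distortion apply to the point x, -y, -z); pixel columns grow to the right and rows downward; lengths in mm; the calibration is good to about 2 mm. A picture is of the moment at which its call begins: read the wrist's pose just before it. get_calibration takes no time and is no camera call; for the wrist camera it gives the pose at the moment of the call.
- robot.hand_in(): hands the job in; it is judged then, once.
The state is a dict: "time": time; "joint_pos": joint angles; "qd": joint speeds; "joint_efforts": joint torques, N m; "eef_pos": TCP position; "ee_rot": TCP orientation; "force": force on the tool from outside, world axes, zero at the start; "torque": the same for the moment, N m; "opening": opening from 0.0 (shut) to 1.0 (fully open); "finger_force": force on a finger pad.
Only numpy, scipy, OpenCV 4.12 (cv2) and the standard library are available. Lean on these libraries where they do the work, as an engineer would, in place of code of your own. Each camera call takes 0.05 s, during which the arm holds its last target. There are 200 camera calls.

## Working session

There is one attempt and no reset: what is moved stays moved. The work goes in short steps, Python scripts to look and compute and a shell command to move; the robot and the scene stay as the last step left them, time stands still between calls to the robot, and variables do not carry over. Pictures are saved under pics/ and viewed, at most 10 in all, crops included, and the job is handed in when it is done.

```bash
mkdir -p pics; cat > h.py <<'E'
import numpy as np,cv2
from workcell import robot
def snap(n,f):
    c=robot.get_calibration(n);p,d=robot.camera(n);cv2.imwrite('pics/'+f+'.png',p);np.savez('pics/'+f,d=d,K=np.array(c['intrinsics']),t=np.array(c['xyz']),R=np.array(c['rotation']).ravel())
    print(n,c)
def w(f,u,v):
    z=np.load('pics/'+f+'.npz');d=z['d'];K=z['K']
    q=d[int(v)-1:int(v)+2,int(u)-1:int(u)+2];D=np.median(q[q>0])
    R=z['R'];
    if R.size==9:R=R.reshape(3,3)
    else:
        from scipy.spatial.transform import Rotation as Ro;R=(Ro.from_quat(R) if R.size==4 else Ro.from_rotvec(R)).as_matrix()
    return R@np.array([(u-K[0,2])/K[0,0]*D,-(v-K[1,2])/K[1,1]*D,-D])+z['t']
E
python3 -c "
from h import *
snap('top','top0');snap('side','side0');print(robot.sense())"
```

```text
top {'intrinsics': array([[549.70889766,   0.        , 318.28469808],
       [  0.        , 549.70889766, 236.48454903],
       [  0.        ,   0.        ,   1.        ]]), 'xyz': array([383.42648088,  13.03743454, 935.3977071 ]), 'rotation': array([-0.07023973,  0.07359239,  0.70843454, -0.69840608])}
side {'intrinsics': array([[528.70899303,   0.        , 314.98627527],
       [  0.        , 528.70899303, 239.35101779],
       [  0.        ,   0.        ,   1.        ]]), 'xyz': array([ 466.04276089, -672.35680509,  678.78931245]), 'rotation': array([ 0.4295479 , -0.01529231, -0.05594803,  0.90117954])}
{'time': 0.1, 'joint_pos': array([-1.30149414e+00,  3.07501925e-01,  1.50751626e+00, -2.61210255e-05,
        1.32840250e+00, -7.35041071e-02]), 'qd': array([ 1.38262434e-04, -4.19144880e-05, -4.36784937e-03,  1.07263587e-03,
        3.21016397e-04,  1.81159096e-03]), 'joint_efforts': array([ 1.75828918e-04, -4.58528674e+01, -2.52607352e+01, -1.27721732e-04,
        5.57131309e-03,  3.41651810e-05]), 'eef_pos': array([ 193.08774598, -540.99753315,  249.48097378]), 'ee_rot': array([ 9.85345461e-01,  1.70568130e-01, -1.01953636e-04, -9.08401241e-04]), 'force': array([-0.43938103, -0.60947821,  0.04965245]), 'torque': array([ 0.03139153,  0.00443064, -0.04572863]), 'finger_force': 0.0, 'opening': 1.00213711176335}
```

View pics/top0.png

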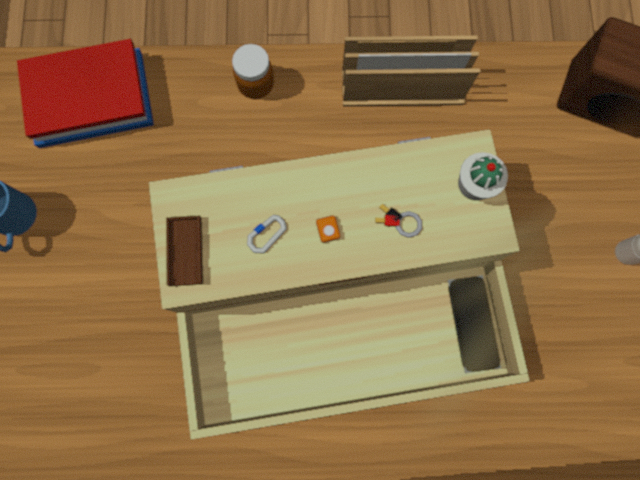

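View pics/side0.png

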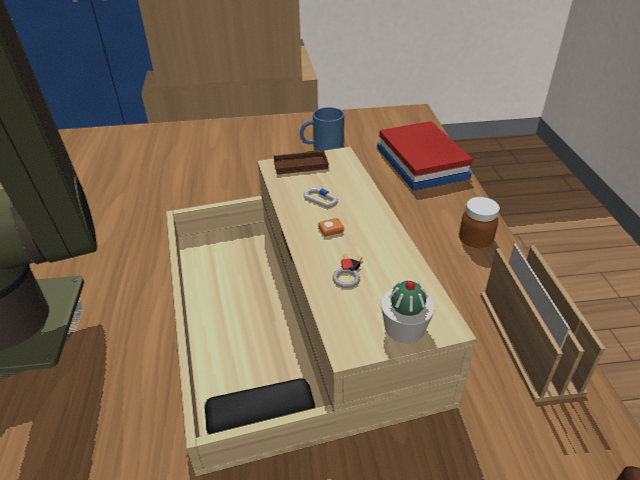

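The top view has +x up and +y left. The lid corners are at (163,308), (517,250), (490,133) and (150,182). The carabiner is at (266,234), the fob at (328,229), the key ring from (376,222) to (422,224), the cactus at (484,177), the spoon rest at (185,251) and the case at (474,324). The side view confirms this layout.

```bash
python3 -c "
from h import *
for n,u,v in [('FL',166,304),('FR',513,248),('BR',488,137),('BL',154,186),('car',266,234),('carlo',252,250),('carhi',281,218),('carL',248,240),('carR',285,228),('fob',328,229),('fobL',317,230),('fobR',340,228),('fobT',327,216),('ring',408,224),('ringR',421,224),('keyL',376,222),('keyT',384,207),('ringB',408,236),('cact',484,177),('potL',461,180),('potB',482,198),('spoonR',203,250),('spoonB',203,285),('spoonT',202,217),('tray',340,340)]: print(n,w('top0',u,v).round(0))
o=w('top0',166,304);e=w('top0',513,248)-o;print('yaw of edge',np.degrees(np.arctan2(e[0],-e[1])))
"
```

```text
FL [451. 225. 152.]
FR [ 524. -274.  153.]
BR [ 696. -251.  151.]
BL [625. 250. 153.]
car [550.  84. 152.]
carlo [526. 104. 157.]
carhi [572.  62. 159.]
carL [540. 110. 158.]
carR [557.  56. 158.]
fob [553.  -6. 164.]
fobL [555.  10. 153.]
fobR [557. -24. 152.]
fobT [574.  -5. 160.]
ring [ 562. -123.  152.]
ringR [ 561. -141.  157.]
keyL [565. -76. 155.]
keyT [587. -89. 158.]
ringB [ 543. -122.  157.]
cact [ 610. -217.  223.]
potL [ 615. -193.  196.]
potB [ 590. -223.  188.]
spoonR [527. 175. 154.]
spoonB [477. 174. 152.]
spoonT [577. 178. 153.]
tray [399. -26.  13.]
yaw of edge 8.38765218549788
```

```bash
cat >> h.py <<'E'
from scipy.spatial.transform import Rotation as Ro
O=np.array([487.5,-24.5,0]);Rs=Ro.from_euler('z',8.35,degrees=True)
def st():
    s=robot.sense();r=Rs.inv()*Ro.from_quat(s['ee_rot'])
    print(round(s['time'],2),'station pos',Rs.inv().apply(s['eef_pos']-O).round(1),'toolx',r.apply([1,0,0]).round(3),'toolz',r.apply([0,0,1]).round(3),'F',s['force'].round(1),'op',round(s['opening'],2),s['finger_force'])
E
python3 -m handwheel '[[[0,0,-1],[0,0,0.76]],[[0,0,-1],[0,0,0.76]],[[0,0,-1],[0,0,0.75]],[[0,0,0],[0,0,0]],[[0,0,0],[0,0,0]]]' -0.53; python3 -c "
from h import *
st()"
```

```text
time: 0.52
eef_pos: [193.4, -542.0, 311.0]
ee_rot: [0.997, 0.073, 0.0, 0.001]
force: [-0.5, 0.2, -1.0]
opening: 0.299
finger_force: 0.0
0.52 station pos [-366.2 -469.3  311. ] toolx [1. 0. 0.] toolz [ 0.    -0.002 -1.   ] F [-0.5  0.2 -1. ] op 0.3 0.0
```

```bash
python3 -m handwheel '[[[1,-1,0],[0,0,0]],[[1,-1,0],[0,0,0]],[[1,-1,0],[0,0,0]],[[1,-1,0],[0,0,0]],[[1,-1,0],[0,0,0]],[[1,-1,0],[0,0,0]],[[1,-1,0],[0,0,0]],[[1,-1,0],[0,0,0]]]'; python3 -m handwheel '[[[1,-1,0],[0,0,0]],[[1,-1,0],[0,0,0]],[[1,-1,0],[0,0,0]],[[1,-1,0],[0,0,0]],[[1,-1,0],[0,0,0]],[[1,-1,0],[0,0,0]],[[1,-1,0],[0,0,0]],[[1,-1,0],[0,0,0]]]';python3 -m handwheel '[[[1,-1,0],[0,0,0]],[[1,-1,0],[0,0,0]],[[1,-1,0],[0,0,0]],[[1,-1,0],[0,0,0]],[[1,-1,0],[0,0,0]],[[1,-1,0],[0,0,0]],[[1,-1,0],[0,0,0]],[[0,0,0],[0,0,0]]]'; python3 -c "
from h import *
st()"
```

```text
time: 1.18
eef_pos: [328.4, -358.1, 308.5]
ee_rot: [0.997, 0.073, -0.001, -0.001]
force: [-0.0, -0.7, 0.1]
opening: 0.235
finger_force: 0.0
time: 1.85
eef_pos: [463.4, -177.1, 308.5]
ee_rot: [0.997, 0.073, -0.001, -0.001]
force: [0.6, -1.1, -0.5]
opening: 0.236
finger_force: 0.0
time: 2.52
eef_pos: [584.1, -16.0, 308.0]
ee_rot: [0.997, 0.075, -0.0, -0.002]
force: [0.7, -0.2, -0.3]
opening: 0.238
finger_force: 0.0
2.52 station pos [ 96.8  -5.6 308. ] toolx [ 1.     0.004 -0.001] toolz [-0.001  0.003 -1.   ] F [ 0.7 -0.2 -0.3] op 0.24 0.0
```

```bash
python3 -m handwheel '[[[0.8,-0.4,0.5],[0,0,0]],[[0.7,-0.3,1],[0,0,0]],[[0,0,1],[0,0,0]],[[0,0,1],[0,0,0]],[[0,0,1],[0,0,0]],[[0,0,1],[0,0,0]],[[0,0,0.4],[0,0,0]],[[0,0,0],[0,0,0]]]'; python3 -c "
from h import *
st();snap('wrist','wr1');snap('side','side1')"
```

```text
time: 3.18
eef_pos: [607.0, -2.0, 188.7]
ee_rot: [0.997, 0.072, -0.004, -0.0]
force: [-1.0, 0.4, -0.8]
opening: 0.235
finger_force: 0.0
3.18 station pos [121.5   4.9 188.7] toolx [ 1.    -0.001 -0.008] toolz [-0.008  0.002 -1.   ] F [-1.   0.4 -0.8] op 0.23 0.0
wrist {'intrinsics': array([[424.6544236 ,   0.        , 316.62814448],
       [  0.        , 424.6544236 , 245.55410204],
       [  0.        ,   0.        ,   1.        ]]), 'xyz': array([678.50411791,   8.52902275, 312.28775407]), 'rotation': array([-0.11036634,  0.09626723, -0.64727376,  0.74805653])}
side {'intrinsics': array([[528.70899303,   0.        , 314.98627527],
       [  0.        , 528.70899303, 239.35101779],
       [  0.        ,   0.        ,   1.        ]]), 'xyz': array([ 466.04276089, -672.35680509,  678.78931245]), 'rotation': array([ 0.4295479 , -0.01529231, -0.05594803,  0.90117954])}
```

View pics/wr1.png

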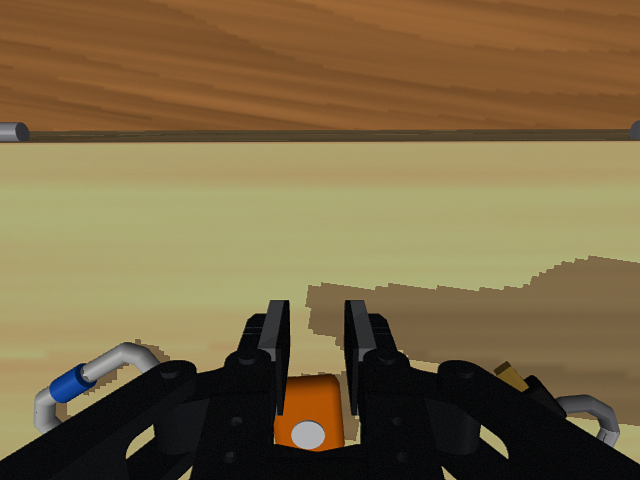

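View pics/side1.png

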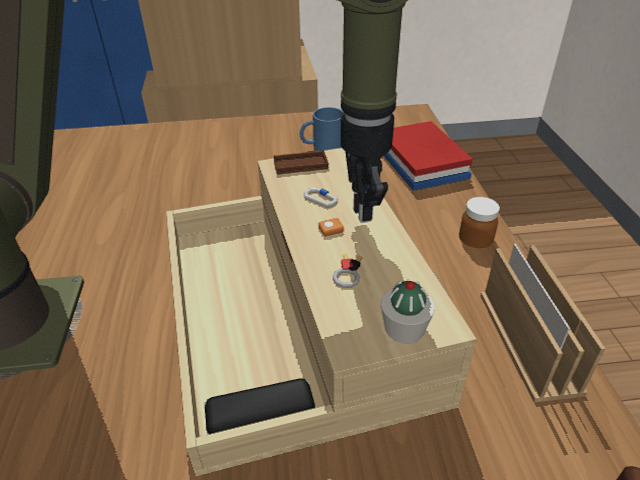

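The wrist view shows the fob (275–345, 375–450) directly in front of the two fingertips, with the carabiner on the left and the keys on the right. The lid behind the fingers is clear.

```bash
python3 -m handwheel '[[[0,-0.15,0.35],[0,0,0]],[[0,0,0.35],[0,0,0]],[[0,0,0],[0,0,0]]]'; python3 -m handwheel '[[[0,0,0.1],[0,0,0]],[[0,0,0],[0,0,0]]]'; python3 -c "
from h import *
st();snap('wrist','wr2')
d=np.load('pics/wr2.npz')['d']
for u in (262,270,278,355,362,370):
  print(u,[(v,w('wr2',u,v).round(0)) for v in (305,312)])"
```

```text
time: 3.53
eef_pos: [608.8, 1.3, 177.6]
ee_rot: [0.997, 0.072, -0.0, -0.0]
force: [0.1, -0.3, -0.7]
opening: 0.234
finger_force: 0.0
time: 3.7
eef_pos: [609.3, 1.2, 176.3]
ee_rot: [0.997, 0.072, 0.0, 0.0]
force: [0.0, -0.4, -0.2]
opening: 0.236
finger_force: 0.0
3.7 station pos [124.2   7.7 176.3] toolx [ 1.    -0.001  0.   ] toolz [ 0. -0. -1.] F [ 0.  -0.4 -0.2] op 0.24 0.0
wrist {'intrinsics': array([[424.6544236 ,   0.        , 316.62814448],
       [  0.        , 424.6544236 , 245.55410204],
       [  0.        ,   0.        ,   1.        ]]), 'xyz': array([679.88373065,  11.73548267, 300.43374948]), 'rotation': array([-0.10803363,  0.0932568 , -0.64781279,  0.74831176])}
262 [(305, array([611.,  23., 152.])), (312, array([608.,  22., 153.]))]
270 [(305, array([617.,  19., 166.])), (312, array([618.,  18., 173.]))]
278 [(305, array([618.,  16., 167.])), (312, array([618.,  16., 172.]))]
355 [(305, array([622., -10., 166.])), (312, array([621., -10., 171.]))]
362 [(305, array([622., -12., 166.])), (312, array([622., -12., 172.]))]
370 [(305, array([616., -18., 152.])), (312, array([614., -18., 153.]))]
```

```bash
python3 -m handwheel '[[[0,0,0.1],[0,0,0]],[[0,0,0],[0,0,0]],[[0,0,0],[0,0,0]]]'; python3 -m handwheel '[[[0,0,0.1],[0,0,0]],[[0,0,0],[0,0,0]],[[0,0,0],[0,0,0]]]';  python3 -c "
from h import *
snap('wrist','wr3')
z=np.load('pics/wr3.npz')
for u in (274,278,355,360):
  a=[w('wr3',u,v)[2] for v in range(285,312,2)];print(u,np.round(a,0))"|grep -v wrist
```

```text
time: 4.0
eef_pos: [609.3, 1.1, 174.3]
ee_rot: [0.997, 0.072, -0.0, -0.0]
force: [1.0, -0.4, -0.7]
opening: 0.236
finger_force: 0.0
time: 4.25
eef_pos: [609.2, 1.1, 172.1]
ee_rot: [0.997, 0.072, -0.0, -0.0]
force: [-0.4, 0.2, 0.8]
opening: 0.233
finger_force: 0.0
       [  0.        , 424.6544236 , 245.55410204],
       [  0.        ,   0.        ,   1.        ]]), 'xyz': array([679.87049825,  11.67302564, 296.292105  ]), 'rotation': array([-0.10811177,  0.09341488, -0.64785753,  0.74824202])}
274 [152. 152. 152. 152. 153. 153. 153. 153. 159. 160. 162. 164. 165. 167.]
278 [153. 153. 152. 153. 152. 153. 153. 153. 159. 160. 162. 164. 165. 167.]
355 [153. 153. 153. 153. 153. 152. 153. 153. 159. 161. 163. 164. 165. 167.]
360 [153. 153. 153. 152. 152. 153. 153. 153. 159. 160. 163. 164. 166. 167.]
```

```bash
python3 -m handwheel '[[[0,0,0.15],[0,0,0]],[[0,0,0],[0,0,0]],[[0,0,0],[0,0,0]],[[-0.3,0,0],[0,0,0]],[[-0.3,0,0],[0,0,0]],[[-0.3,0,0],[0,0,0]]]'; python3 -m handwheel '[[[-0.3,0,0],[0,0,0]],[[-0.3,0,0],[0,0,0]],[[-0.3,0,0],[0,0,0]],[[-0.3,0,0],[0,0,0]],[[-0.3,0,0],[0,0,0]],[[-0.3,0,0],[0,0,0]],[[-0.3,0,0],[0,0,0]],[[-0.3,0,0],[0,0,0]]]';  python3 -c "
from h import *
st();snap('wrist','wr4')"|grep station
```

```text
time: 4.8
eef_pos: [594.6, -1.5, 171.2]
ee_rot: [0.997, 0.072, 0.004, 0.0]
force: [3.5, 1.1, 5.5]
opening: 0.24
finger_force: 2.7
time: 5.47
eef_pos: [547.2, -8.5, 171.2]
ee_rot: [0.997, 0.072, 0.004, 0.0]
force: [4.2, -0.0, 5.1]
opening: 0.234
finger_force: 2.8
5.47 station pos [ 61.4   7.2 171.2] toolx [ 1.    -0.001  0.008] toolz [ 0.008 -0.001 -1.   ] F [ 4.2 -0.   5.1] op 0.23 2.8476902417605743
```

View pics/wr4.png

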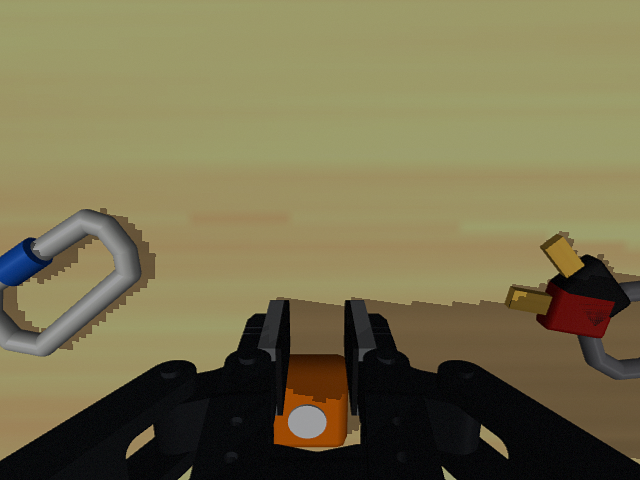

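The wrist view shows the fob (275–347, 355–445) moving in front of both fingertips. The tips are dragging on the lid at 5 N, so I'll raise them about 3 mm.

```bash
python3 -m handwheel '[[[0,0,-0.18],[0,0,0]],[[-0.3,0,0],[0,0,0]],[[-0.3,0,0],[0,0,0]],[[-0.3,0,0],[0,0,0]],[[-0.3,0,0],[0,0,0]],[[-0.3,0,0],[0,0,0]],[[-0.3,0,0],[0,0,0]],[[-0.3,0,0],[0,0,0]]]'; python3 -m handwheel '[[[-0.3,0,0],[0,0,0]],[[-0.3,0,0],[0,0,0]],[[-0.3,0,0],[0,0,0]],[[-0.3,0,0],[0,0,0]],[[-0.3,0,0],[0,0,0]],[[-0.3,0,0],[0,0,0]],[[-0.3,0,0],[0,0,0]],[[-0.3,0,0],[0,0,0]]]';  python3 -c "
from h import *
st()"|grep station
```

```text
time: 6.18
eef_pos: [501.6, -14.5, 172.8]
ee_rot: [0.997, 0.072, -0.0, -0.0]
force: [-0.8, -0.4, -0.1]
opening: 0.235
finger_force: 0.1
time: 6.85
eef_pos: [454.4, -21.5, 172.9]
ee_rot: [0.997, 0.072, -0.0, -0.0]
force: [0.2, 0.7, -0.2]
opening: 0.232
finger_force: 0.0
6.85 station pos [-32.3   7.8 172.9] toolx [ 1.    -0.001 -0.   ] toolz [-0.  0. -1.] F [ 0.2  0.7 -0.2] op 0.23 0.0
```

```bash
python3 -m handwheel '[[[0,0,-1],[0,0,0]],[[0,0,-1],[0,0,0]],[[0.5,0,-0.5],[0,0,0]],[[1,-0.5,0],[0,0,0]],[[1,-0.5,0],[0,0,0]],[[1,-0.5,0],[0,0,0]],[[1,-0.5,0],[0,0,0]],[[1,-0.5,0],[0,0,0]]]'; python3 -m handwheel '[[[1,-0.5,0],[0,0,0]],[[1,-0.5,0],[0,0,0]],[[0.6,-0.85,0],[0,0,0]],[[0,0,0.5],[0,0,0]],[[0,0,0.5],[0,0,0]],[[0,0,0],[0,0,0]],[[0,0,0],[0,0,0]],[[0,0,0],[0,0,0]]]';  python3 -c "
from h import *
st();snap('wrist','wr5');snap('top','top5')"|grep station
```

```text
time: 7.52
eef_pos: [557.1, 44.5, 222.9]
ee_rot: [0.997, 0.072, 0.0, 0.0]
force: [-0.2, 0.1, -0.0]
opening: 0.232
finger_force: 0.0
time: 8.18
eef_pos: [601.8, 87.2, 202.7]
ee_rot: [0.997, 0.072, -0.001, 0.0]
force: [0.3, -1.3, 0.4]
opening: 0.237
finger_force: 0.0
8.18 station pos [129.3  94.  202.7] toolx [ 1.    -0.002 -0.001] toolz [-0.001 -0.    -1.   ] F [ 0.3 -1.3  0.4] op 0.24 0.0
```

View pics/wr5.png

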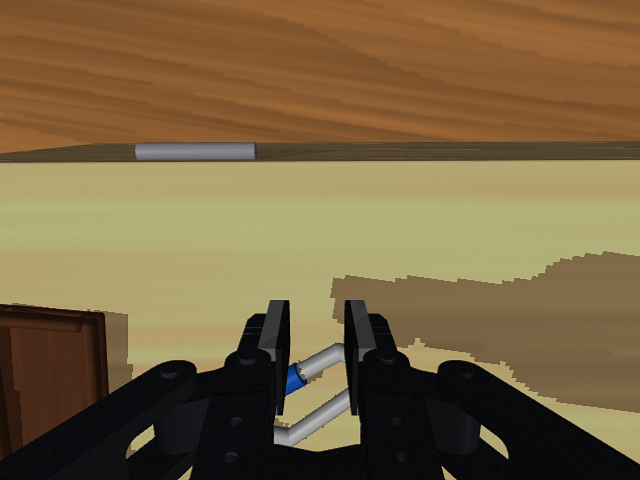

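The wrist view shows the carabiner (275–350, 345–445) in front of the fingertips and the spoon rest off to the left (x<107), well clear.

```bash
python3 -m handwheel '[[[0,0,0.75],[0,0,0]],[[0,0,0.74],[0,0,0]],[[0,0,0],[0,0,0]],[[-0.3,0,0],[0,0,0]],[[-0.3,0,0],[0,0,0]],[[-0.3,0,0],[0,0,0]],[[-0.3,0,0],[0,0,0]],[[-0.3,0,0],[0,0,0]]]'; python3 -m handwheel '[[[-0.3,0,0],[0,0,0]],[[-0.3,0,0],[0,0,0]],[[-0.3,0,0],[0,0,0]],[[-0.3,0,0],[0,0,0]],[[-0.3,0,0],[0,0,0]],[[-0.3,0,0],[0,0,0]],[[-0.3,0,0],[0,0,0]],[[-0.3,0,0],[0,0,0]]]';  python3 -c "
from h import *
st();snap('wrist','wr6')"|grep station
```

```text
time: 8.95
eef_pos: [572.6, 83.6, 173.9]
ee_rot: [0.997, 0.072, 0.001, 0.0]
force: [0.1, -0.1, 1.1]
opening: 0.236
finger_force: 0.4
time: 9.62
eef_pos: [525.0, 76.8, 173.1]
ee_rot: [0.997, 0.072, 0.0, -0.0]
force: [-0.1, 0.4, 0.4]
opening: 0.235
finger_force: 0.3
9.62 station pos [ 51.8  94.7 173.1] toolx [ 1.    -0.001  0.   ] toolz [ 0.  0. -1.] F [-0.1  0.4  0.4] op 0.23 0.295036593452096
```

View pics/wr6.png

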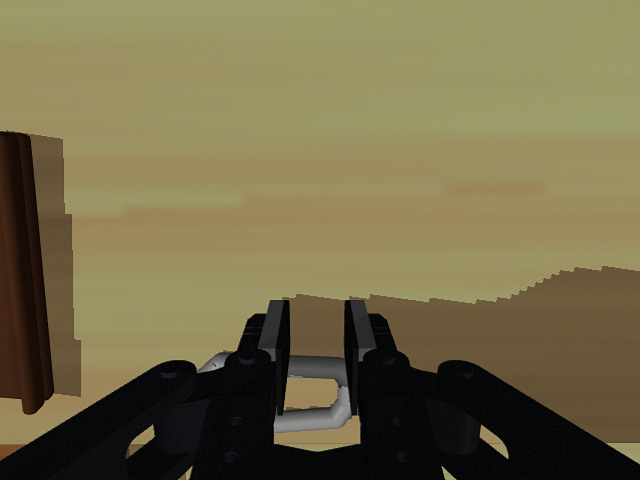

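The wrist view shows the carabiner now lying across the push direction, about (205–350, 355–430). Its middle is roughly 15 mm left of the tool, so I'll back off and re-centre.

```bash
python3 -m handwheel '[[[0.3,0,0],[0,0,0]],[[0,-0.7,0],[0,0,0]],[[0,0,0],[0,0,0]],[[-0.3,0,0],[0,0,0]],[[-0.3,0,0],[0,0,0]],[[-0.3,0,0],[0,0,0]],[[-0.3,0,0],[0,0,0]],[[-0.3,0,0],[0,0,0]]]'; python3 -m handwheel '[[[-0.3,0,0],[0,0,0]],[[-0.3,0,0],[0,0,0]],[[-0.3,0,0],[0,0,0]],[[-0.3,0,0],[0,0,0]],[[-0.3,0,0],[0,0,0]],[[-0.3,0,0],[0,0,0]],[[-0.3,0,0],[0,0,0]],[[-0.3,0,0],[0,0,0]]]';python3 -m handwheel '[[[-0.3,0,0],[0,0,0]],[[-0.3,0,0],[0,0,0]],[[-0.3,0,0],[0,0,0]],[[0,0,0],[0,0,0]]]';  python3 -c "
from h import *
st()"|grep station
```

```text
time: 10.33
eef_pos: [498.8, 86.8, 173.1]
ee_rot: [0.997, 0.072, -0.0, 0.0]
force: [-0.3, 1.2, -0.1]
opening: 0.231
finger_force: 0.1
time: 11.0
eef_pos: [451.6, 80.2, 173.1]
ee_rot: [0.997, 0.072, -0.0, 0.0]
force: [-0.1, -0.6, 0.2]
opening: 0.237
finger_force: 0.0
time: 11.33
eef_pos: [432.7, 77.5, 172.9]
ee_rot: [0.997, 0.072, -0.001, 0.0]
force: [-0.5, -0.9, -0.0]
opening: 0.235
finger_force: 0.0
11.33 station pos [-39.4 108.9 172.9] toolx [ 1.    -0.001 -0.002] toolz [-0.002  0.    -1.   ] F [-0.5 -0.9 -0. ] op 0.24 0.0
```

```bash
python3 -m handwheel '[[[0,0,-1],[0,0,0]],[[0,0,-1],[0,0,0]],[[0.35,1,-0.5],[0,0,0]],[[1,1,0],[0,0,0]],[[1,1,0],[0,0,0]],[[1,1,0],[0,0,0]],[[1,1,0],[0,0,0]],[[1,1,0],[0,0,0]]]'; python3 -m handwheel '[[[1,1,0],[0,0,0]],[[1,1,0],[0,0,0]],[[1,1,0],[0,0,0]],[[0,1,0],[0,0,0]],[[0,0.1,0.5],[0,0,0]],[[0,0,0.5],[0,0,0]],[[0,0,0],[0,0,0]],[[0,0,0],[0,0,0]]]';  python3 -c "
from h import *
st();snap('wrist','wr7')"|grep station
```

```text
time: 12.0
eef_pos: [558.9, -26.6, 223.2]
ee_rot: [0.997, 0.072, 0.0, 0.0]
force: [0.6, 1.2, -0.3]
opening: 0.232
finger_force: 0.0
time: 12.67
eef_pos: [627.1, -96.9, 201.5]
ee_rot: [0.997, 0.073, -0.002, -0.001]
force: [0.2, 0.1, -0.2]
opening: 0.231
finger_force: 0.0
12.67 station pos [127.6 -91.9 201.5] toolx [ 1.    -0.001 -0.004] toolz [-0.004  0.002 -1.   ] F [ 0.2  0.1 -0.2] op 0.23 0.0
```

View pics/wr7.png

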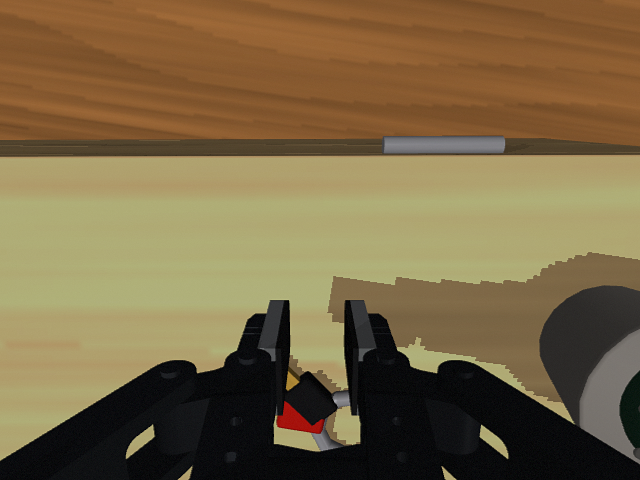

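The wrist view shows the key heads (280–335, 370–430) in front of the fingers, with the ring to the right. The pot is to the right (x>540) and clear.

```bash
python3 -m handwheel '[[[0,0.2,0.7],[0,0,0]],[[0,0,0.72],[0,0,0]],[[0,0,0],[0,0,0]],[[-0.3,0,0],[0,0,0]],[[-0.3,0,0],[0,0,0]],[[-0.3,0,0],[0,0,0]],[[-0.3,0,0],[0,0,0]],[[-0.3,0,0],[0,0,0]]]'; python3 -m handwheel '[[[-0.3,0,0],[0,0,0]],[[-0.3,0,0],[0,0,0]],[[-0.3,0,0],[0,0,0]],[[-0.3,0,0],[0,0,0]],[[-0.3,0,0],[0,0,0]],[[-0.3,0,0],[0,0,0]],[[-0.3,0,0],[0,0,0]],[[-0.3,0,0],[0,0,0]]]';  python3 -c "
from h import *
st();snap('wrist','wr8')"|grep station
```

```text
time: 13.38
eef_pos: [599.2, -106.4, 175.6]
ee_rot: [0.997, 0.072, 0.001, 0.0]
force: [-0.4, 0.9, -0.6]
opening: 0.233
finger_force: 0.1
time: 14.05
eef_pos: [551.7, -113.4, 174.7]
ee_rot: [0.997, 0.072, 0.0, 0.0]
force: [0.4, 0.5, 0.3]
opening: 0.232
finger_force: 0.2
14.05 station pos [ 50.6 -97.3 174.7] toolx [ 1.    -0.001  0.   ] toolz [ 0. -0. -1.] F [0.4 0.5 0.3] op 0.23 0.22097602402027405
```

View pics/wr8.png

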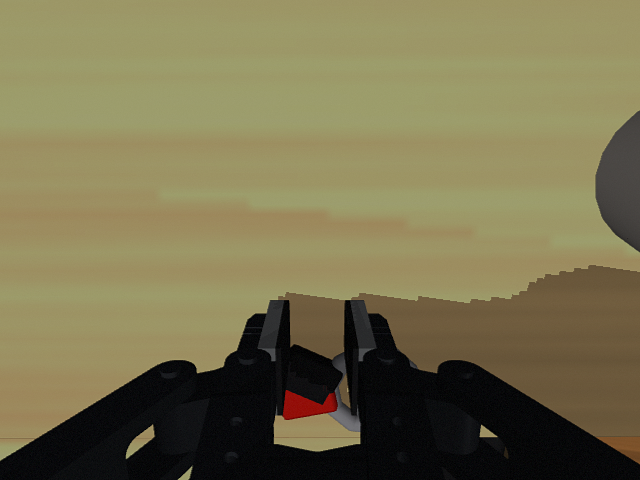

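The key heads (287–342, 345–418) sit in front of the fingers, with the ring against the right fingertip and extending to u≈415. It is well centred, so I'll continue.

```bash
python3 -m handwheel '[[[-0.3,0,0.07],[0,0,0]],[[-0.3,0,0],[0,0,0]],[[-0.3,0,0],[0,0,0]],[[-0.3,0,0],[0,0,0]],[[-0.3,0,0],[0,0,0]],[[-0.3,0,0],[0,0,0]],[[-0.3,0,0],[0,0,0]],[[-0.3,0,0],[0,0,0]]]';python3 -m handwheel '[[[-0.3,0,0],[0,0,0]],[[-0.3,0,0],[0,0,0]],[[-0.3,0,0],[0,0,0]],[[-0.3,0,0],[0,0,0]],[[-0.3,0,0],[0,0,0]],[[-0.3,0,0],[0,0,0]],[[-0.3,0,0],[0,0,0]],[[0,0,0],[0,0,0]]]'; python3 -m handwheel '[[[0,0,-1],[0,0,0]],[[0,0,-1],[0,0,0]],[[0,0,-1],[0,0,0]],[[-1,0,-1],[0,0,0]],[[-1,0,-1],[0,0,0]],[[0,0,-1],[0,0,0]],[[0,0,-1],[0,0,0]],[[0,0,0],[0,0,0]]]'; python3 -c "
from h import *
st();snap('top','top9');snap('side','side9')
a=cv2.imread('pics/top9.png')[120:450,130:550];b=cv2.imread('pics/side9.png')[140:470,150:480]
cv2.imwrite('pics/m9.png',np.hstack([a,b]))"|grep station
```

```text
time: 14.77
eef_pos: [503.6, -120.3, 173.3]
ee_rot: [0.997, 0.072, -0.001, -0.0]
force: [-0.8, -0.5, -1.2]
opening: 0.233
finger_force: 0.0
time: 15.43
eef_pos: [461.5, -126.2, 173.2]
ee_rot: [0.997, 0.072, -0.001, -0.0]
force: [-0.2, -0.1, -0.9]
opening: 0.232
finger_force: 0.0
time: 16.1
eef_pos: [425.6, -133.0, 317.5]
ee_rot: [0.997, 0.072, 0.004, 0.002]
force: [0.1, -0.7, 0.5]
opening: 0.231
finger_force: 0.0
16.1 station pos [-77.  -98.4 317.5] toolx [ 1.    -0.001  0.007] toolz [ 0.007 -0.004 -1.   ] F [ 0.1 -0.7  0.5] op 0.23 0.0
```

View pics/m9.png

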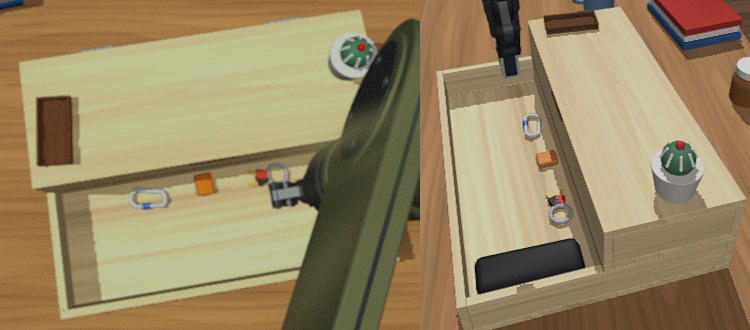

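Both halves of the picture show the carabiner (148,198), fob (204,184) and key ring (268,175) on the compartment floor. The lid is shut, and the cactus, spoon rest and case are in their original places.

```bash
python3 -c "
from h import *
print(robot.hand_in())"
```

```text
the job is handed in; nothing more can be done
None
```

I swept the key ring, carabiner and fob over the lid's front edge into the open compartment; the last pictures show the lid shut and the cactus pot, spoon rest and case where they were. I handed the job in at about 16 s; no verdict came back.

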